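Gauge the longest stone on the proportional calliper

TASK

Gauge the longest of the loose stones on the proportional calliper: swing the calliper's arm open, lay the stone flat on the plate at the wide end, lengthwise across the gap and centred between the two posts, and swing the arm shut until the stone is held end to end, touching both posts. Then, with the stone so set, tighten the black clamp knob fully (clockwise). Leave all the other stones where they lie.

Things in the scene. Friction and masses are not known exactly. Their poses are not given: they have to be found in the camera images.
- long_stone_mid (a point): The longest stone: an angular piece of crushed grey rock, 56 mm long (x) x 26 mm wide (y) x 24 mm high (z), the only loose stone longer than 45 mm; it starts lying flat on the bench. The point is its centre, half-way up (12 mm above what it lies on). It is a box with broken edges: flat end faces about 13 mm wide, flat sides to grip across y, flat bottom. 55 to 90 g.
- plate_mid (a point): Proportional calliper: yellowish metal plate 140 (x) x 400 (y) x 8 mm thick, fixed on the bench, with a square brass post at each end and a swinging steel arm carrying two more. Point: middle of the plate's upper face. Its wide gap is at the -y end, its narrow one at the +y end; the arm's pivot is at x 0, y +75 mm.
- fixed_jaw (a point): Fixed brass post of the wide gap: middle of its gap-side face, 12 mm above the plate's upper face, 20 mm above the bench. Axes are the plate's: x across the gap, y along the plate, z up; the gap is on the -x side of this face, the post on +x. Post 16 mm thick (x), 20 mm wide (y, centred here), its top 50 mm above the bench.
- moving_jaw (a point): The arm's brass post at the wide gap: middle of its gap-side face, 20 mm above the bench, 225 mm from the pivot; axes turn with the arm. The post, 16 mm thick and 20 mm wide, lies behind this face (away from the fixed post), top 50 mm above the bench, on a strip 24 mm wide whose top is 13.5 mm above the bench. Its face is parallel to the fixed one at joint 0.25.
- swing_arm (a joint): Angle of the swinging arm, rad: 0 shut (posts meet), 0.34 fully open. Wide gap between the post faces = 2 x 225 mm x sin(angle/2): 0.25 is a gap of 56 mm, 0.32 of 72 mm. Seen from above the arm turns clockwise as it opens, its wide end moving to -x of the plate. It stays where it is left (stiff pivot: a push of 1 to 2 N on the post moves it while the clamp knob is loose).
- knob_mid (a point): Black fluted clamp knob on the arm's pivot, 38 mm across, 20 mm high; the point is on its axis at mid height, 31 mm above the bench (plate's upper face 8 mm, arm's strip top 13.5 mm). Its axes turn with the knob.
- clamp_knob (a joint): Turn of the clamp knob, rad: grows clockwise seen from above; starts loose (0 to 0.25), begins to press its washer on the arm at about 0.7, stops at 1.3 = tight. Turning it takes under 0.2 N m; it stays where it is left.
- stone1_mid (a point): Another angular grey stone, 38 x 32 x 26 mm (its x, y, z), the point at its centre; lies on the bench near the others. To be left where it lies.
- stone2_mid (a point): Another angular grey stone, 34 x 30 x 28 mm (its x, y, z), the point at its centre; lies on the bench near the others. To be left where it lies.
- stone3_mid (a point): Another angular grey stone, 42 x 34 x 24 mm (its x, y, z), the point at its centre; lies on the bench near the others. To be left where it lies.
- stone4_mid (a point): Another angular grey stone, 36 x 33 x 30 mm (its x, y, z), the point at its centre; lies on the bench near the others. To be left where it lies.
- stone5_mid (a point): Another angular grey stone, 40 x 30 x 26 mm (its x, y, z), the point at its centre; lies on the bench near the others. To be left where it lies.
- stone6_mid (a point): Another angular grey stone, 35 x 28 x 24 mm (its x, y, z), the point at its centre; lies on the calliper's plate, beside the arm. To be left where it lies.
- brush_grip (a point): A loose wooden hand brush lying flat on the bench beyond the stones; the point is on its handle. Not part of the job.
There are look-alikes about, which are no part of the job. Leave any red or turquoise look-alike of the part that bears long_stone_mid alone.

How it is judged:
On the way, in this order (a step that is already met when the one before it is completed fails the run):
1. the longest stone lies flat across the wide gap, against the fixed post, with the arm shut onto it (x of long_stone_mid in the frame of fixed_jaw between -0.031 and -0.025 m and y of long_stone_mid in the frame of fixed_jaw between -0.008 and 0.008 m and z of long_stone_mid in the frame of fixed_jaw between -0.004 and 0.004 m and angle between the x axis of long_stone_mid and the x axis of fixed_jaw, either way round below 0.14 rad and value of joint swing_arm between 0.236 and 0.262 rad), for 0.2 s.
2. then the clamp knob is turned tight (value of joint clamp_knob above 1.1 rad), for 0.2 s.
At the end, for the whole second after the job is handed in: The longest stone lies flat at the wide end, centre 28 +-3 mm from the fixed post's face, square across the gap within 8 deg and centred within 8 mm; arm shut onto it (gap 53 to 59 mm); clamp knob over 1.1 rad; all at rest (all of step 1 and value of joint clamp_knob above 1.1 rad and linear speed of long_stone below 0.01 m/s and velocity of joint swing_arm below 0.02 rad/s); the robot touches nothing.
It fails at once if another stone is shifted by more than 15 mm (distance of any of stone1_mid, stone2_mid, stone3_mid, stone4_mid, stone5_mid, stone6_mid from where it was at the start of the episode above 0.015 m).
It also fails if it takes over 67 s, if anything falls off the work surface, if the arm or the gripper's body presses on something with over 40 N, if the wrist force passes 120 N, or if a joint passes its speed limit or range.

ROBOT

A 7-joint arm with a two-finger parallel gripper is mounted at the origin on the work surface. World frame = base frame: x ahead of the robot, y to its left, z up, the work surface at z = 0. Lengths are in m, angles in rad, forces in N, time in s.
With the tool pointing down it reaches from about 0.4 to 0.85 m from the base axis. Payload 10.4 kg.
Tool frame: the origin (TCP) lies at the very end of the fingers, on their centre line; the grasp point (between the pads) lies 19 mm behind it; z points along the fingers, y is the direction in which the jaws open and shut (so a half turn about z gives the same grasp; the last joint's range is limited). The gripper opens to 87 mm and grips with 3 to 60 N. Pads are 19 mm wide; open, the fingers measure 117 mm over their backs; the gripper's body (75 mm by 190 mm) begins 51 mm behind the grasp point.
Start: joints at [1.322, 0.332, -0.065, 1.46, 0.022, 1.35, -0.088], TCP at [0.14, -0.609, 0.223] pointing down, gripper open.
Joint ranges: [-2.6, 2.6], [-0.5, 2.12], [-1.47, 1.34], [0.16, 2.42], [-1.27, 4.41], [0.06, 2.06], [-2.6, 2.6]. Speed limits (rad/s): [2.22, 2.22, 2.79, 2.79, 3.14, 3.14, 3.14].

INTERFACE

Orientations are given as a unit quaternion [x, y, z, w].
In Python, from bench import r gives the robot as it stands.
- The arm moves only by the tool move_arm, never from a script. Its argument "deltas" is a list of rows, each a list of 5 numbers: the gripper's target within -1 to 1 (fully open at 1, half-way at 0, shut at -1), then the shift along the tool's x, y, z as a fraction of full scale, then the turn about the tool's z as a fraction of full scale. A call has 1 to 12 rows; each row shifts and turns the commanded pose from where the row before left it, along the tool's axes as they then stand; what a row does not reach is not made up. Full scale, the value 1, is 2.5 cm for a shift and 90 degrees for a turn. A row lasts 1/12 s, in which the tool goes at most 41.7 mm and 7.16 degrees, less where a joint would pass 70% of its speed; a pose out of reach is approached as far as the arm can. A call with a number of a shift or a turn outside -1 to 1 is refused whole. A call with a gripper value outside its range is refused whole. The fingers move at their own pace and stop on an object; "squeeze" is the grip in N (left out, the last holds). Time passes only in rows, so rows that do not move let the fingers close. It gives the time, the measured TCP pose, the force and the opening at its end, in the units of the state.
- r.read_state(): the state, without advancing time (a new reading comes with each control period).
- r.camera(name): name is "side" or "top"; returns the picture (400x640x3 uint8, red, green, blue); there is no depth.
- r.camera_info(name): a dict with "K" (3x3 intrinsics, pixels), "R" (3x3) and "t" (3): a world point X has camera coordinates R X + t. Camera axes: x right, y down, z forward; pixel columns grow to the right and rows downward; lengths in m; the calibration is good to about 2 mm. A picture is of the moment at which its call begins. camera_info takes no time and is no camera call.
- r.close_job(): hands the job in, once; it reports no verdict.
Trained networks look in the newest picture that a camera, given by its name, has taken for a name from the list of things; names that differ only in an ending like _2 or _b are one class to them, and where a whole thing is asked for, a point or a joint stands for the part that bears it (a point fixed in the world has none). Each returns a list of dicts, best first, with "confidence" (0 to 1); they miss things now and then, are a little off and sometimes report something else, mostly with a low value. They report only what shows in the picture. A call takes as long as a camera call. They do not tell look-alikes from the thing itself.
- r.boxes_of(camera, label): "position" ([x, y, z] in m, in the coordinates of the camera as it stood for that picture, good to about 4 mm: the middle of the surface that is visible of it).
- r.tip_of(camera, label): "position" ([x, y, z] in m, in the coordinates of the camera as it stood for that picture, good to about 4 mm: a listed point, or the origin of a listed thing).
The state is a dict: "time": time; "joint_positions": joint angles; "joint_vel": joint speeds; "joint_torque": joint torques, N m; "ee_pos": TCP position; "eef_rot": TCP orientation; "ft_force": force on the tool from outside, world axes, zero at the start; "torque": the same for the moment, N m; "width": finger opening in m.
Only numpy, scipy, OpenCV 4.12 (cv2) and the standard library are available. Lean on these libraries where they do the work, as an engineer would, in place of code of your own. Each camera call takes 0.05 s, during which the arm holds its last target.

## Working session

There is one attempt and no reset: what is moved stays moved. The work goes in short steps, Python scripts to look and compute and a tool call to move; the robot and the scene stay as the last step left them, time stands still between calls to the robot, and variables do not carry over. Pictures are saved under pics/ and viewed, and the job is handed in when it is done.

Besides the shell and the picture viewer there is one more tool, called after "Request:" as a command line: name --pt "numbers of a row" for each row, then --argument value for the rest. move_arm: Moves the arm, as the interface text tells. Shift numbers are shares of 2.5 cm and turn numbers shares of 90 degrees, none past 1 either way. Its arguments: {"type":"object","properties":{"deltas":{"type":"array","items":{"type":"array","items":{"type":"number"}}},"squeeze":{"type":"number"}},"required":["deltas"]}

```bash
mkdir -p pics; ls; python3 - <<'E'
from bench import r
import cv2,numpy as np
s=r.read_state();print({k:np.round(v,3).tolist() for k,v in s.items()})
for c in("top","side"):
    im=r.camera(c);cv2.imwrite(f"pics/{c}0.png",im[:,:,::-1])
    i=r.camera_info(c);print(c,np.round(i["K"],1).tolist(),np.round(i["R"],3).tolist(),np.round(i["t"],3).tolist())
E
```

```text
pics
{'time': 0.0, 'joint_positions': [1.322, 0.333, -0.065, 1.461, 0.022, 1.35, -0.088], 'joint_vel': [0.001, 0.001, -0.002, 0.001, 0.001, -0.002, -0.0], 'joint_torque': [-0.001, -62.326, 0.024, -38.99, -0.061, 0.04, 0.0], 'ee_pos': [0.14, -0.609, 0.222], 'eef_rot': [0.994, 0.113, -0.0, -0.001], 'ft_force': [0.589, -0.5, -0.696], 'torque': [0.008, 0.031, -0.039], 'width': 0.087}
top [[493.7, 0.0, 322.4], [0.0, 493.7, 191.4], [0.0, 0.0, 1.0]] [[-0.004, -1.0, 0.001], [-0.975, 0.003, -0.224], [0.224, -0.001, -0.975]] [-0.033, 0.542, 1.065]
side [[397.6, 0.0, 319.0], [0.0, 397.6, 199.7], [0.0, 0.0, 1.0]] [[0.985, -0.171, -0.007], [-0.136, -0.758, -0.638], [0.104, 0.63, -0.77]] [-0.521, 0.071, 0.882]
```

View pics/top0.png

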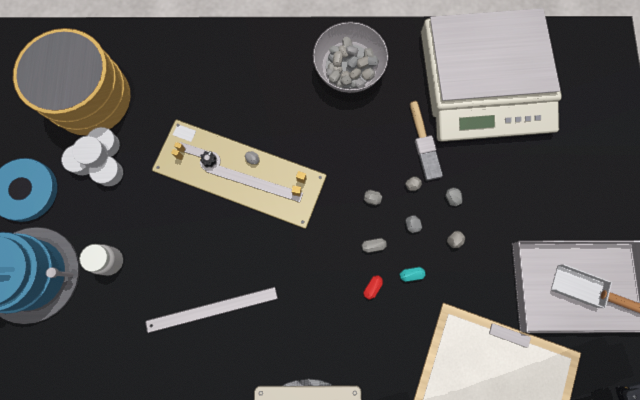

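View pics/side0.png

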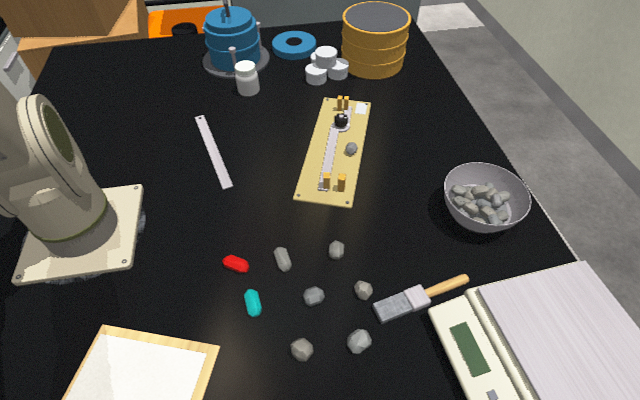

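```bash
cat > h.py <<'E'
from bench import r
import cv2,numpy as np
def w(c,p):
    i=r.camera_info(c);return np.array(i["R"]).T@(np.array(p)-np.array(i["t"]))
def px(c,X):
    i=r.camera_info(c);q=np.array(i["K"])@(np.array(i["R"])@np.array(X)+np.array(i["t"]));return q[:2]/q[2]
def ray(c,uv,z):
    i=r.camera_info(c);R=np.array(i["R"]);d=R.T@np.linalg.inv(i["K"])@np.array([uv[0],uv[1],1.]);o=-R.T@np.array(i["t"]);return o+d*(z-o[2])/d[2]
def find(c,l,n=3,f="tip_of"):
    for d in getattr(r,f)(c,l)[:n]:
        X=w(c,d["position"]);print(c,l,f[:3],np.round(X,4),"px",np.round(px(c,X)).astype(int),round(d["confidence"],2))
E
python3 - <<'E'
from h import *
for l in("long_stone_mid","plate_mid","fixed_jaw","moving_jaw","knob_mid"):
    for c in("top","side"): find(c,l)
E
```

```text
top long_stone_mid tip [ 0.358  -0.2394  0.014 ] px [412 274] 0.7
top long_stone_mid tip [ 0.3274 -0.1515  0.0135] px [374 288] 0.69
top long_stone_mid tip [ 0.4253 -0.1535  0.0159] px [374 245] 0.55
side long_stone_mid tip [ 0.3325 -0.1468  0.0155] px [237 262] 0.85
side long_stone_mid tip [ 0.4235 -0.1541  0.0179] px [281 258] 0.74
side long_stone_mid tip [ 0.3571 -0.234   0.0102] px [252 300] 0.69
top plate_mid tip [0.6017 0.1634 0.0086] px [240 172] 0.84
side plate_mid tip [0.6007 0.1743 0.0068] px [335 144] 0.81
top fixed_jaw tip [0.5756 0.0191 0.0158] px [300 182] 0.92
side fixed_jaw tip [0.5773 0.0245 0.0229] px [337 183] 0.85
side fixed_jaw tip [0.6021 0.1714 0.0083] px [335 144] 0.54
top moving_jaw tip [0.5572 0.0197 0.0218] px [299 189] 0.94
side moving_jaw tip [0.5618 0.0293 0.0157] px [331 184] 0.89
top knob_mid tip [0.6304 0.2368 0.0333] px [208 158] 0.61
side knob_mid tip [0.6281 0.2367 0.0352] px [340 119] 0.43
```

```bash
python3 - <<'E'
from h import *
a=cv2.imread("pics/top0.png");b=cv2.imread("pics/side0.png")
cv2.imwrite("pics/c1.png",np.vstack([cv2.resize(a[110:240,145:335],None,fx=4,fy=4)]))
t=cv2.resize(a[170:305,345:475],None,fx=4,fy=4)
cv2.imwrite("pics/c2.png",t)
cv2.imwrite("pics/c3.png",cv2.resize(b[85:215,280:390],None,fx=4,fy=4))
for c,im,z in(("top",a,.008),("side",b,.008)):
    hsv=cv2.cvtColor(im,cv2.COLOR_BGR2HSV)
    m=cv2.inRange(hsv,(18,50,110),(32,200,255))
    m=cv2.morphologyEx(m,cv2.MORPH_CLOSE,np.ones((9,9)))
    n,l,s,ce=cv2.connectedComponentsWithStats(m)
    p0=px(c,[.6017,.1634,.008])
    k=min([i for i in range(1,n) if s[i,4]>800],key=lambda i:np.hypot(*(ce[i]-p0)))
    cn=max(cv2.findContours((l==k).astype(np.uint8),0,1)[0],key=cv2.contourArea)
    W=np.array([ray(c,q[0],z)[:2] for q in cn],np.float32)
    R=cv2.minAreaRect(W);print(c,R,cv2.boxPoints(R).round(4).tolist())
# stones
g=cv2.cvtColor(a,cv2.COLOR_BGR2GRAY)
roi=np.zeros_like(g);roi[175:260,350:475]=1
m=((g>60)&(roi>0)).astype(np.uint8)
m=cv2.morphologyEx(m,cv2.MORPH_OPEN,np.ones((3,3)))
for cn in cv2.findContours(m,0,1)[0]:
    if cv2.contourArea(cn)<60: continue
    W=np.array([ray("top",q[0],.018)[:2] for q in cn],np.float32)
    R=cv2.minAreaRect(W);print("stone",cv2.minAreaRect(cn)[0],np.round(R[0],4),np.round(R[1],4),R[2],np.round(cv2.boxPoints(R),3).tolist())
E
```

```text
top ((0.6028158068656921, 0.16695702075958252), (0.40005815029144287, 0.1410275399684906), 68.9938735961914) [[0.4652999937534332, 0.005499999970197678], [0.5968999862670898, -0.045099999755620956], [0.7402999997138977, 0.32839998602867126], [0.6086999773979187, 0.3790000081062317]]
side ((0.6059434413909912, 0.17604735493659973), (0.419334352016449, 0.14064671099185944), 69.1146240234375) [[0.46549999713897705, 0.005200000014156103], [0.5968999862670898, -0.04490000009536743], [0.746399998664856, 0.34689998626708984], [0.6150000095367432, 0.3970000147819519]]
stone (373.9459533691406, 244.67567443847656) [ 0.425  -0.1541] [0.0281 0.0574] 9.210050582885742 [[0.40700000524520874, -0.12800000607967377], [0.41600000858306885, -0.1850000023841858], [0.4429999887943268, -0.18000000715255737], [0.4339999854564667, -0.12399999797344208]]
stone (456.25006103515625, 239.25003051757812) [ 0.437  -0.3455] [0.0336 0.0407] 43.075347900390625 [[0.41100001335144043, -0.34200000762939453], [0.4390000104904175, -0.3720000088214874], [0.46299999952316284, -0.3490000069141388], [0.4350000023841858, -0.
[... 315 characters left out ...]
03 0.0339] 88.27246856689453 [[0.5199999809265137, -0.17299999296665192], [0.5540000200271606, -0.17399999499320984], [0.5559999942779541, -0.1340000033378601], [0.5220000147819519, -0.13300000131130219]]
stone (453.5, 196.5) [ 0.5386 -0.3458] [0.0361 0.0412] 89.80281066894531 [[0.5180000066757202, -0.36399999260902405], [0.5590000152587891, -0.36399999260902405], [0.5590000152587891, -0.328000009059906], [0.5180000066757202, -0.328000009059906]]
stone (413.5, 183.5) [ 0.5705 -0.2523] [0.0361 0.0319] 89.80443572998047 [[0.5550000071525574, -0.27000001072883606], [0.5860000252723694, -0.27000001072883606], [0.5870000123977661, -0.23399999737739563], [0.5550000071525574, -0.23399999737739563]]
```

View pics/c1.png

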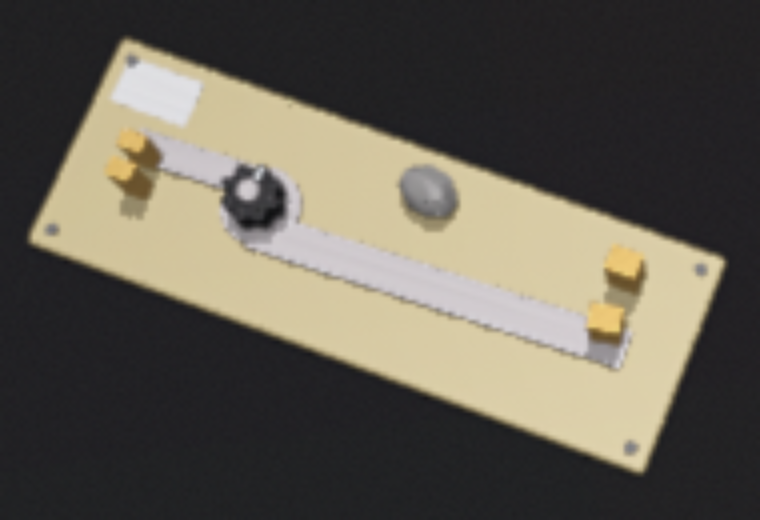

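View pics/c2.png

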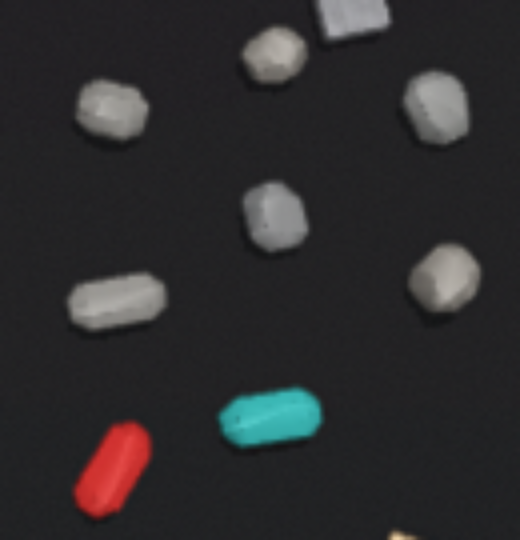

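View pics/c3.png

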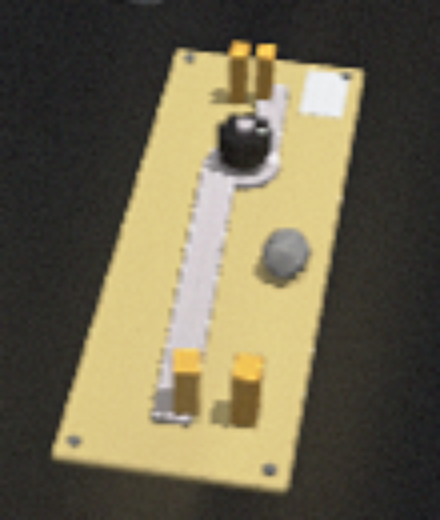

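```bash
cat >> h.py <<'E'
C=np.array([.6028,.1670]);A=np.radians(-21.0)
def rot(a): return np.array([[np.cos(a),-np.sin(a)],[np.sin(a),np.cos(a)]])
def pl(x,y): return C+rot(A)@np.array([x,y])      # plate -> world
PIV=pl(0,.075)
def jaw(th,dx=0,dy=0):   # moving jaw frame point -> world, yaw of arm frame
    yaw=A-(th-.25); d=A-np.pi/2+.125-th
    return PIV+.225*np.array([np.cos(d),np.sin(d)])+rot(yaw)@np.array([dx,dy]),yaw
FIX=jaw(0)[0]
def ty():  # yaw of tool y
    from scipy.spatial.transform import Rotation as Ro
    v=Ro.from_quat(r.read_state()["eef_rot"]).as_matrix()[:,1];return np.degrees(np.arctan2(v[1],v[0]))
def go(target,yawy=None,frm=None,fy=None):
    """print tool shifts (fullscale units of 25mm) for pos move at yaw fy, turn fullscale"""
    s=r.read_state();p=np.array(s["ee_pos"] if frm is None else frm);fy=ty() if fy is None else fy
    a=np.radians(fy);Y=np.array([np.cos(a),np.sin(a),0]);Z=np.array([0,0,-1.]);X=np.cross(Y,Z)
    d=np.array(target)-p
    o=np.array([d@X,d@Y,d@Z])/.025
    t=None if yawy is None else -((yawy-fy+180)%360-180)/90
    print("shift units",o.round(2),"turn units",None if t is None else round(t,3));return o,t
def snap(n,c="top",box=None,f=1):
    im=r.camera(c)[:,:,::-1]
    if box: im=im[box[1]:box[3],box[0]:box[2]]
    cv2.imwrite(f"pics/{n}.png",cv2.resize(im,None,fx=f,fy=f,interpolation=cv2.INTER_CUBIC))
def st():
    s=r.read_state();print("t",round(s["time"],2),"pos",np.round(s["ee_pos"],4),"tooly",round(ty(),2),"F",np.round(s["ft_force"],1),"w",round(s["width"],4),"j7",round(s["joint_positions"][6],2))
E
python3 - <<'E'
from h import *
print("FIX",FIX,"PIV",PIV)
im=cv2.imread("pics/top0.png");S=cv2.imread("pics/side0.png")
for n,I,c,b in(("o1",im,"top",(145,110,335,240)),("o2",S,"side",(280,85,390,215))):
    J=cv2.resize(I[b[1]:b[3],b[0]:b[2]],None,fx=4,fy=4)
    def dr(X,col):
        q=(px(c,X)-[b[0]-.4,b[1]-.4])*4;cv2.circle(J,tuple(int(v) for v in q),3,col,-1)
    for th,col in((.06,(255,0,0)),(.08,(0,0,255)),(.10,(0,255,0))):
        for z in(.05,): dr([*jaw(th,-.008)[0],z],col)
    f=FIX+rot(A)@np.array([.008,0]); dr([*f,.05],(255,0,255));dr([*PIV,.041],(255,255,0))
    cv2.imwrite(f"pics/{n}.png",J)
p,y=jaw(.08,-.008);go([*p,.16],None);st();print(p,np.degrees(y)+90)
E
```

```text
FIX [0.57586256 0.01854899] PIV [0.6296776  0.23701853]
shift units [ 21.69 -21.05   2.5 ] turn units None
t 0.6 pos [ 0.1399 -0.6091  0.2226] tooly -77.06 F [-0.2 -0.8  0.1] w 0.0867 j7 -0.09
[0.55072973 0.02511038] 78.74028251722399
```

View pics/o1.png

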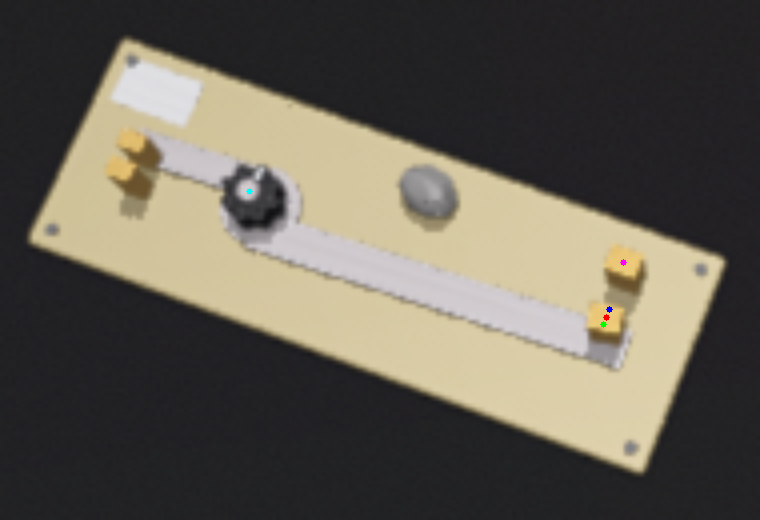

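View pics/o2.png

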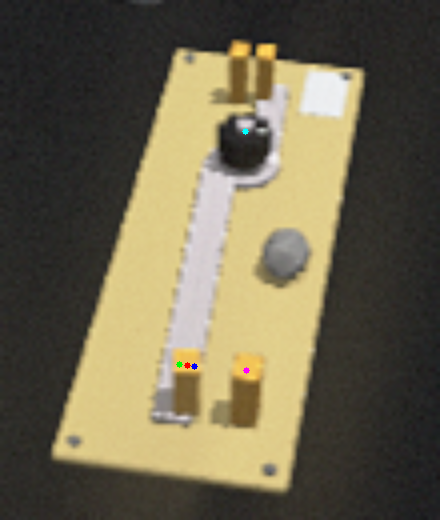

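The pictures show the plate, with the model's post tops landing on the imaged posts (top px ≈ (296,190) and (301,175)), and the arm at about 0.08 rad. There are three candidates for the long stone:
- grey at (374,245), measured 57x28 mm
- red at (374,288)
- turquoise at (412,274)

The enlarged crop confirms the grey one as the long stone. First I'll open the arm.

Request:
move_arm --pt "1 0.9 -0.88 0 0" --pt "1 0.9 -0.88 0 0" --pt "1 0.9 -0.88 0 0" --pt "1 0.9 -0.88 0 0" --pt "1 0.9 -0.88 0 0" --pt "1 0.9 -0.88 0 0" --pt "1 0.9 -0.88 0 0" --pt "1 0.9 -0.88 0 0" --pt "1 0.9 -0.88 0 0" --pt "1 0.9 -0.88 0 0" --pt "1 0.9 -0.88 0 0" --pt "1 0.9 -0.88 0 0"

```text
time: 1.6
ee_pos: [0.3446, -0.2901, 0.2228]
eef_rot: [0.994, 0.113, 0.0, 0.0]
ft_force: [0.6, -0.5, 0.8]
width: 0.0869
```

Request:
move_arm --pt "1 0.9 -0.88 0 0" --pt "1 0.9 -0.88 0 0" --pt "1 0.9 -0.88 0 0" --pt "1 0.9 -0.88 0 0" --pt "1 0.9 -0.88 0 0" --pt "1 0.9 -0.88 0 0" --pt "1 0.9 -0.88 0 0" --pt "1 0.9 -0.88 0 0" --pt "1 0.9 -0.88 0 0" --pt "1 0.9 -0.88 0 0" --pt "1 0.9 -0.88 0 0" --pt "1 0.9 -0.88 0 0"

```text
time: 2.6
ee_pos: [0.5487, 0.0276, 0.2227]
eef_rot: [0.994, 0.112, 0.0, 0.0]
ft_force: [0.5, -0.8, 0.3]
width: 0.087
```

Request:
move_arm --pt "1 0 0 0.2 -0.075" --pt "1 0 0 0.2 -0.075" --pt "1 0 0 0.2 -0.075" --pt "1 0 0 0.2 -0.075" --pt "1 0 0 0.2 -0.075" --pt "1 0 0 0.2 -0.075" --pt "1 0 0 0.2 -0.075" --pt "1 0 0 0.2 -0.075" --pt "1 0 0 0.2 -0.075" --pt "1 0 0 0.2 -0.075" --pt "1 0 0 0 -0.075" --pt "1 0 0 0 -0.075"

```text
time: 3.6
ee_pos: [0.5479, 0.0262, 0.1723]
eef_rot: [0.68, 0.733, -0.0, -0.0]
ft_force: [-0.2, -0.5, 0.3]
width: 0.0868
```

Request:
move_arm --pt "1 0 0 0 -0.075" --pt "1 0 0 0 -0.075" --pt "1 0 0 0 -0.075" --pt "1 0 0 0 -0.075" --pt "1 0 0 0 -0.075" --pt "1 0 0 0 -0.075" --pt "1 0 0 0 -0.075" --pt "1 0 0 0 -0.075" --pt "1 0 0 0 -0.075" --pt "1 0 0 0 -0.075" --pt "1 0 0 0 -0.075" --pt "1 0 0 0 0"

```text
time: 4.6
ee_pos: [0.5481, 0.026, 0.1725]
eef_rot: [0.1, 0.995, 0.0, -0.0]
ft_force: [-1.0, 0.1, 0.2]
width: 0.087
```

```bash
python3 - <<'E'
from h import *
st();p,y=jaw(.083,-.009);yy=np.degrees(y)+90;go([*p,.1],yy);go([*p,.021],yy,fy=yy)
E
```

```text
t 4.6 pos [0.5481 0.026  0.1725] tooly 78.48 F [-1.   0.1  0.2] w 0.087 j7 0.94
shift units [-0.04 -0.01  2.9 ] turn units -0.001
shift units [-0.04 -0.01  6.06] turn units -0.0
```

Request:
move_arm --pt "0.3 0 0 0.9 0" --pt "0.3 0 0 0.9 0" --pt "0.3 0 0 0.9 0" --pt "0.3 0 0 0.9 0" --pt "0.3 0 0 0.9 0" --pt "0.3 0 0 0.9 0" --pt "0.3 0 0 0.6 0" --pt "0.3 0 0 0 0" --pt "-1 0 0 0 0" --pt "-1 0 0 0 0" --pt "-1 0 0 0 0" --pt "-1 0 0 0 0" --squeeze 8

```text
time: 5.6
ee_pos: [0.5488, 0.0263, 0.0237]
eef_rot: [0.103, 0.995, -0.0, 0.001]
ft_force: [-0.2, 0.4, 0.8]
width: 0.0377
```

Request:
move_arm --pt "-1 0 0 0 0" --pt "-1 0 0 0 0" --pt "-1 0 0 0 0"

```text
time: 5.85
ee_pos: [0.5486, 0.0281, 0.023]
eef_rot: [0.102, 0.995, 0.001, 0.001]
ft_force: [0.5, 1.3, -3.1]
width: 0.0199
```

```bash
python3 - <<'E'
from h import *
st()
# arc path from .083 to .33 in N steps: tool shifts in own axes
N=11;ths=np.linspace(.083,.33,N+1)
for a,b in zip(ths[:-1],ths[1:]):
    p,y=jaw(a,-.009);q,y2=jaw(b,-.009)
    go([*q,0],np.degrees(y2)+90,frm=[*p,0],fy=np.degrees(y)+90)
E
```

```text
t 5.85 pos [0.5486 0.0281 0.023 ] tooly 78.24 F [ 0.5  1.3 -3.1] w 0.0199 j7 0.81
shift units [0.2  0.04 0.  ] turn units 0.014
shift units [0.2  0.04 0.  ] turn units 0.014
shift units [0.2  0.04 0.  ] turn units 0.014
shift units [0.2  0.04 0.  ] turn units 0.014
shift units [0.2  0.04 0.  ] turn units 0.014
shift units [0.2  0.04 0.  ] turn units 0.014
shift units [0.2  0.04 0.  ] turn units 0.014
shift units [0.2  0.04 0.  ] turn units 0.014
shift units [0.2  0.04 0.  ] turn units 0.014
shift units [0.2  0.04 0.  ] turn units 0.014
shift units [0.2  0.04 0.  ] turn units 0.014
```

Request:
move_arm --pt "-1 0.2 0.04 0 0.014" --pt "-1 0.2 0.04 0 0.014" --pt "-1 0.2 0.04 0 0.014" --pt "-1 0.2 0.04 0 0.014" --pt "-1 0.2 0.04 0 0.014" --pt "-1 0.2 0.04 0 0.014" --pt "-1 0.2 0.04 0 0.014" --pt "-1 0.2 0.04 0 0.014" --pt "-1 0.2 0.04 0 0.014" --pt "-1 0.2 0.04 0 0.014" --pt "-1 0.2 0.04 0 0.014" --pt "-1 0 0 0 0"

```text
time: 6.85
ee_pos: [0.499, 0.0547, 0.0229]
eef_rot: [0.223, 0.975, 0.0, 0.0]
ft_force: [2.4, 4.8, 1.4]
width: 0.02
```

```bash
python3 - <<'E'
from h import *
st();print(jaw(.33,-.009),jaw(.31,-.009))
snap("s1","side",(270,80,400,220),4)
E
```

```text
t 6.85 pos [0.499  0.0547 0.0229] tooly 64.28 F [2.4 4.8 1.4] w 0.02 j7 0.53
(array([0.49985516, 0.05166194]), np.float64(-0.44651914291880923)) (array([0.503588  , 0.04910273]), np.float64(-0.4265191429188092))
```

View pics/s1.png

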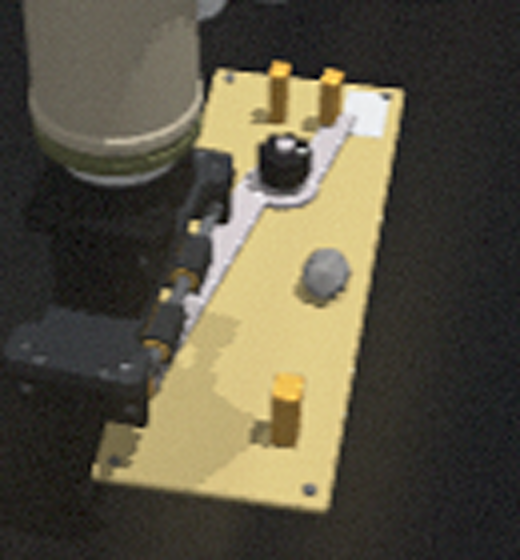

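The arm is open: its post sits under the gripper at roughly 0.33 rad, and the fixed post stands alone at (342,183). Next I'll release and go to the stone.

Request:
move_arm --pt "0.3 0 0 0 0" --pt "0.3 0 0 0 0" --pt "0.3 0 0 0 0" --pt "0.3 0 0 -0.6 0" --pt "0.3 0 0 -0.9 0" --pt "0.3 0 0 -0.9 0" --pt "0.3 0 0 -0.9 0" --pt "0.3 0 0 -0.9 0" --pt "0.3 0 0 0 0"

```text
time: 7.65
ee_pos: [0.501, 0.0538, 0.1309]
eef_rot: [0.222, 0.975, 0.0, 0.002]
ft_force: [1.7, -0.7, 0.1]
width: 0.0557
```

```bash
python3 - <<'E'
from h import *
st();go([.425,-.154,.12],9.2)
find("top","moving_jaw",1)
im=r.camera("top");find("top","long_stone_mid",4);find("top","moving_jaw",2)
cv2.imwrite("pics/top1.png",im[:,:,::-1])
E
```

```text
t 7.65 pos [0.501  0.0538 0.1309] tooly 64.31 F [ 1.7 -0.7  0.1] w 0.0557 j7 0.66
shift units [-0.87 -8.81  0.44] turn units 0.612
top moving_jaw tip [0.5572 0.0197 0.0218] px [299 189] 0.94
top long_stone_mid tip [ 0.3251 -0.1535  0.0103] px [375 289] 0.61
top long_stone_mid tip [ 0.3574 -0.239   0.0141] px [412 274] 0.52
top long_stone_mid tip [ 0.4232 -0.1536  0.0122] px [373 246] 0.48
```

Request:
move_arm --pt "0.3 -0.09 -0.88 0 0" --pt "0.3 -0.09 -0.88 0 0" --pt "0.3 -0.09 -0.88 0 0" --pt "0.3 -0.09 -0.88 0 0" --pt "0.3 -0.09 -0.88 0 0" --pt "0.3 -0.09 -0.88 0 0" --pt "0.3 -0.09 -0.88 0 0" --pt "0.3 -0.09 -0.88 0 0" --pt "0.3 -0.09 -0.88 0 0" --pt "0.3 -0.06 -0.89 0 0" --pt "0.3 0 0 0 0.076" --pt "0.3 0 0 0 0.076"

```text
time: 8.85
ee_pos: [0.422, -0.1555, 0.1264]
eef_rot: [0.34, 0.94, 0.0, -0.001]
ft_force: [0.5, 1.2, -1.1]
width: 0.0564
```

Request:
move_arm --pt "0.3 0 0 0.4 0.076" --pt "0.3 0 0 0.4 0.076" --pt "0.3 0 0 0.4 0.076" --pt "0.3 0 0 0.4 0.076" --pt "0.3 0 0 0.4 0.076" --pt "0.3 0 0 0.4 0.076" --pt "0.3 0 0 0 0"

```text
time: 9.43
ee_pos: [0.4216, -0.1534, 0.0651]
eef_rot: [0.648, 0.762, -0.0, -0.002]
ft_force: [-0.5, 0.2, -0.2]
width: 0.0565
```

```bash
python3 - <<'E'
from h import *
st();go([.425,-.154,.003],9.2)
snap("s2","side",(200,180,400,360),4)
E
```

```text
t 9.43 pos [ 0.4216 -0.1534  0.0651] tooly 9.28 F [-0.5  0.2 -0.2] w 0.0565 j7 0.23
shift units [-0.04  0.13  2.48] turn units 0.001
```

View pics/s2.png

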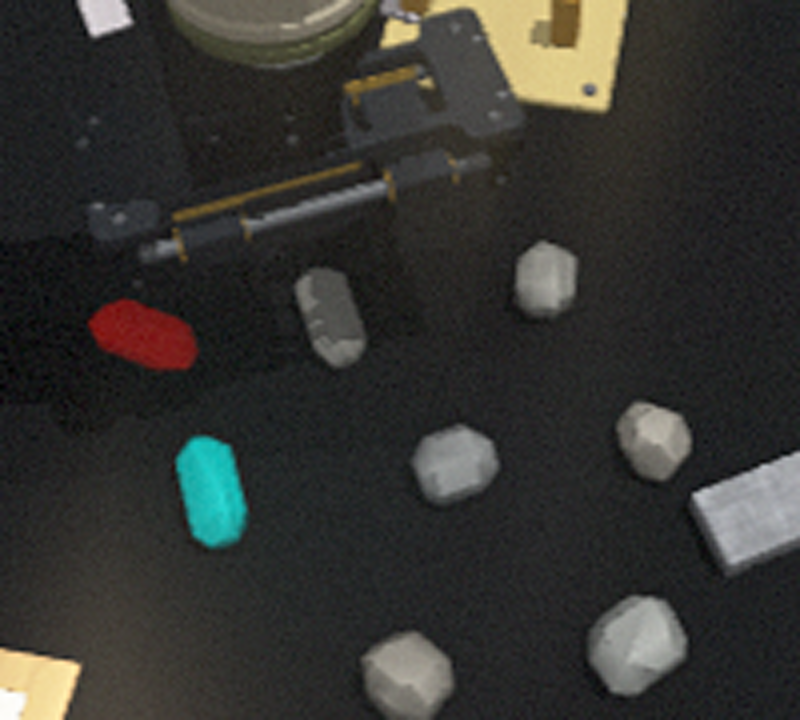

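```bash
python3 - <<'E'
from h import *
for z in(.065,.1,.135,.2): print(z,(px("side",[.4216,-.1534,z])-[200,180])*4)
print((px("side",[.4216-.03,-.159,.065])-[200,180])*4,(px("side",[.4216+.03,-.149,.065])-[200,180])*4)
find("side","long_stone_mid",3);snap("s2b","side");snap("t2b","top")
E
```

```text
0.065 [313.27654193 259.6846249 ]
0.1 [306.93284782 218.94355245]
0.135 [300.11780775 175.17535739]
0.2 [286.01832289  84.62431184]
[253.00399856 278.37149947] [372.84664606 243.31193856]
side long_stone_mid tip [ 0.358  -0.238   0.0065] px [253 303] 0.91
side long_stone_mid tip [ 0.5385 -0.1505  0.0119] px [336 249] 0.67
side long_stone_mid tip [ 0.4231 -0.1529  0.0187] px [281 257] 0.64
```

View pics/s2b.png

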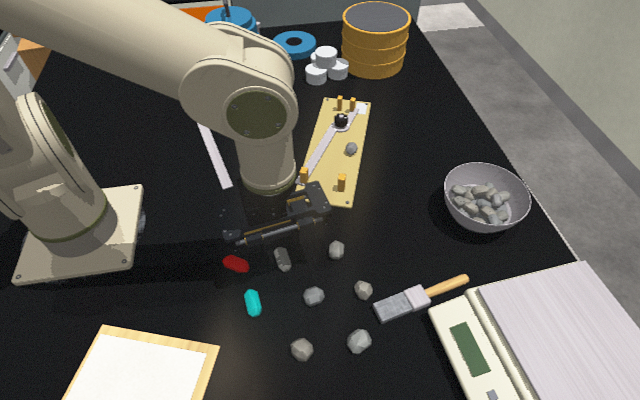

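View pics/t2b.png

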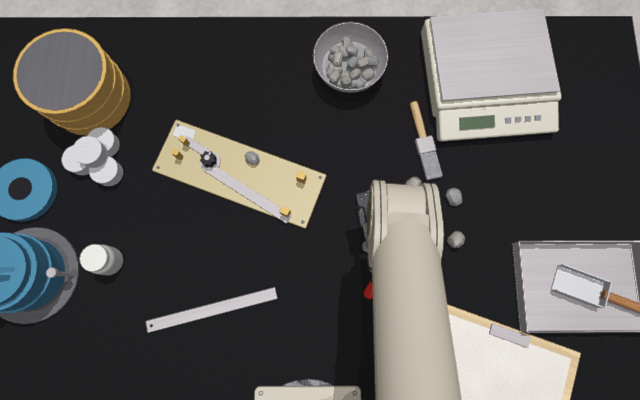

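Request:
move_arm --pt "0.3 -0.02 0.1 0.6 0" --pt "0.3 0 0 0.6 0" --pt "0.3 0 0 0.6 0" --pt "0.3 0 0 0.4 0" --pt "0.3 0 0 0.25 0" --pt "0.3 0 0 0 0" --pt "0.3 0 0 0 0" --pt "-1 0 0 0 0" --pt "-1 0 0 0 0" --pt "-1 0 0 0 0" --pt "-1 0 0 0 0" --pt "-1 0 0 0 0" --squeeze 15

```text
time: 10.63
ee_pos: [0.4262, -0.1543, 0.0065]
eef_rot: [0.645, 0.764, -0.0, 0.0]
ft_force: [-0.0, -0.7, 0.1]
width: 0.0315
```

```bash
python3 - <<'E'
from h import *
st();snap("s3","side",(200,180,400,360),4)
E
```

```text
t 10.63 pos [ 0.4262 -0.1543  0.0065] tooly 9.61 F [-0.  -0.7  0.1] w 0.0315 j7 0.12
```

View pics/s3.png

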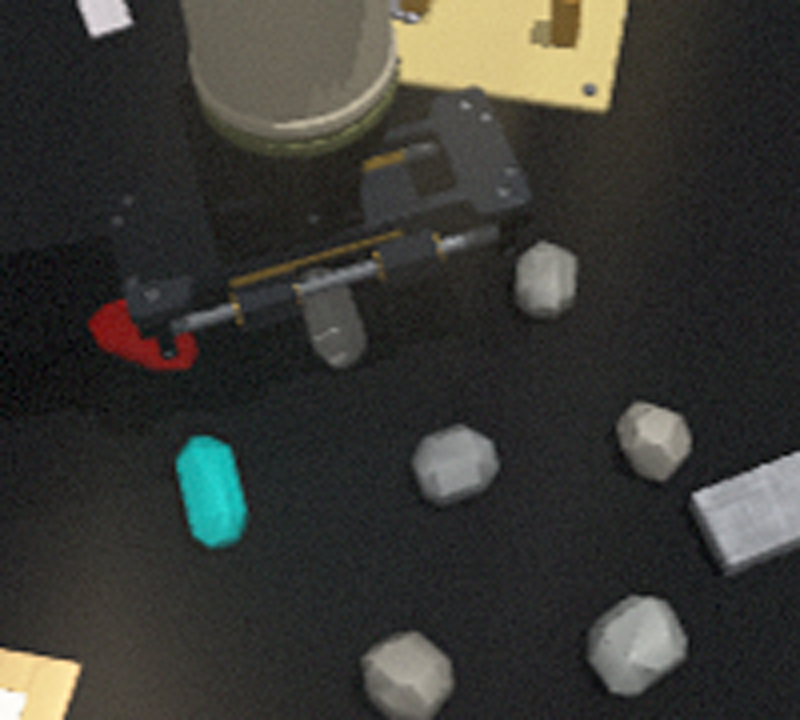

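Request:
move_arm --pt "-1 0 0 0.1 0" --pt "-1 0 0 0 0" --pt "-1 0 0 0 0" --pt "-1 0 0 0 0" --squeeze 15

```text
time: 11.02
ee_pos: [0.4262, -0.1546, 0.0043]
eef_rot: [0.645, 0.764, -0.0, 0.0]
ft_force: [-2.9, -0.3, 9.8]
width: 0.0257
```

Request:
move_arm --pt "-1 0 0 -0.3 0" --pt "-1 0 0 -0.5 0" --pt "-1 0 0 -0.8 0" --pt "-1 0 0 -0.8 0" --pt "-1 0 0 -0.8 0" --pt "-1 0 0 -0.8 0" --pt "-1 0 0 0 0"

```text
time: 11.6
ee_pos: [0.428, -0.1545, 0.1072]
eef_rot: [0.645, 0.764, 0.0, 0.002]
ft_force: [1.4, -0.6, 0.1]
width: 0.026
```

```bash
python3 - <<'E'
from h import *
st();snap("s4","side",(200,130,400,280),4)
p=FIX+rot(A)@np.array([-.031,0]);print(p)
o,t=go([*p,.12],69.0)
go([*p,.0145],69.,fy=69)
E
```

```text
t 11.6 pos [ 0.428  -0.1545  0.1072] tooly 9.63 F [ 1.4 -0.6  0.1] w 0.026 j7 0.29
[0.54692156 0.02965839]
shift units [ 6.47  5.96 -0.58] turn units -0.66
shift units [-1.83  8.6   3.64] turn units -0.0
```

View pics/s4.png

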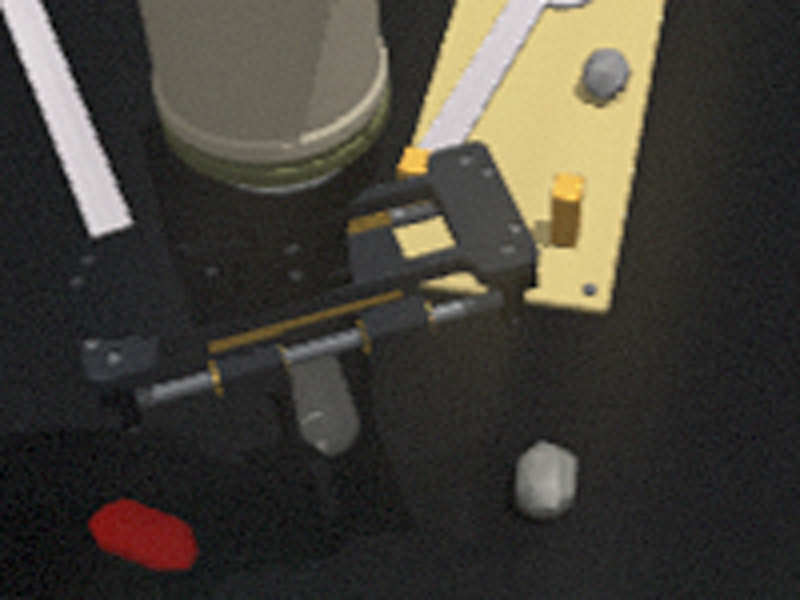

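The stone is lifted and held flat (bottom end at s4 px (330,450)). Next I'll carry it to above the gap.

Request:
move_arm --pt "-1 0.8 0.74 -0.1 0" --pt "-1 0.8 0.74 -0.1 0" --pt "-1 0.8 0.74 -0.1 0" --pt "-1 0.8 0.74 -0.1 0" --pt "-1 0.8 0.74 0 0" --pt "-1 0.8 0.74 0 0" --pt "-1 0.8 0.74 0 0" --pt "-1 0.8 0.74 0 0" --pt "-1 0 0 0 -0.074" --pt "-1 0 0 0 -0.074" --pt "-1 0 0 0 -0.074" --pt "-1 0 0 0 -0.074"

```text
time: 12.65
ee_pos: [0.5446, 0.0287, 0.1125]
eef_rot: [0.449, 0.893, -0.0, -0.001]
ft_force: [0.2, -0.4, -0.9]
width: 0.0259
```

Request:
move_arm --pt "-1 0 0 0 -0.074" --pt "-1 0 0 0 -0.074" --pt "-1 0 0 0 -0.073" --pt "-1 0 0 0 -0.073" --pt "-1 0 0 0 -0.072" --pt "-1 0 0 0 0" --pt "-1 0 0 0 0"

```text
time: 13.23
ee_pos: [0.5448, 0.0284, 0.1128]
eef_rot: [0.182, 0.983, 0.0, -0.001]
ft_force: [-0.2, 0.4, -0.7]
width: 0.0259
```

```bash
python3 - <<'E'
from h import *
st();snap("s5","side",(250,60,400,200),5)
p=FIX+rot(A)@np.array([-.031,0])
go([*p,.055],69.0)
E
```

```text
t 13.23 pos [0.5448 0.0284 0.1128] tooly 69.0 F [-0.2  0.4 -0.7] w 0.0259 j7 0.67
shift units [-0.06  0.08  2.32] turn units -0.0
```

View pics/s5.png

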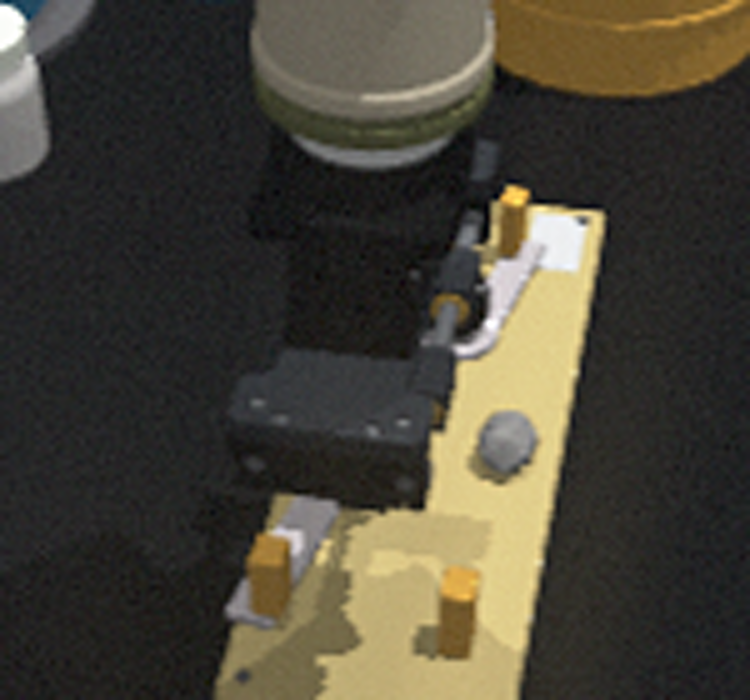

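Request:
move_arm --pt "-1 0.02 0.08 0.6 0" --pt "-1 0 0 0.6 0" --pt "-1 0 0 0.6 0" --pt "-1 0 0 0.5 0" --pt "-1 0 0 0.4 0" --pt "-1 0 0 0.3 0" --pt "-1 0 0 0.3 0" --pt "-1 0 0 0.2 0" --pt "-1 0 0 0.2 0" --pt "-1 0 0 0.15 0" --pt "-1 0 0 0.1 0" --pt "-1 0 0 0 0"

```text
time: 14.28
ee_pos: [0.5454, 0.0303, 0.0147]
eef_rot: [0.181, 0.984, -0.0, -0.0]
ft_force: [-0.4, 0.9, -0.8]
width: 0.0259
```

```bash
python3 - <<'E'
from h import *
st();snap("s6","side",(250,90,400,220),5)
p=FIX+rot(A)@np.array([-.033,0])
go([*p,.0125],69.0)
E
```

```text
t 14.28 pos [0.5454 0.0303 0.0147] tooly 69.19 F [-0.4  0.9 -0.8] w 0.0259 j7 0.59
shift units [ 0.02 -0.    0.1 ] turn units 0.002
```

View pics/s6.png

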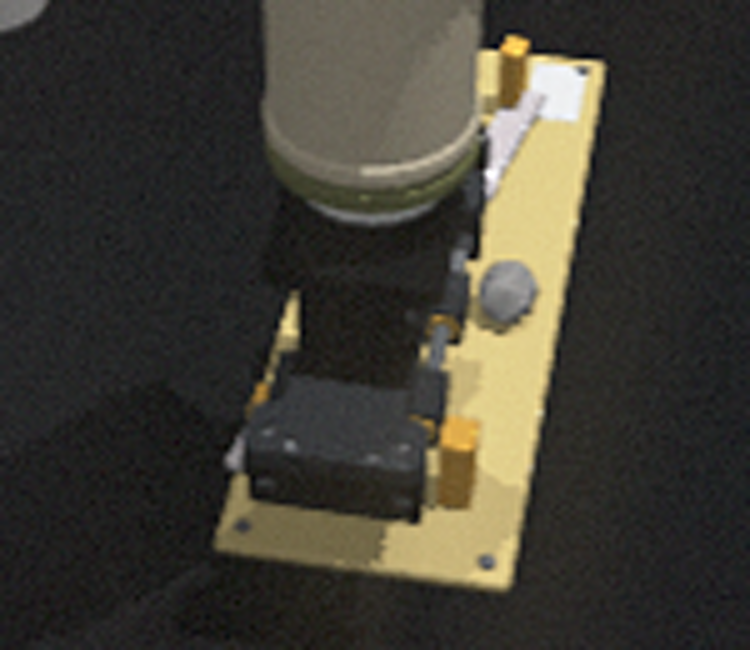

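Request:
move_arm --pt "-1 0 0 0.08 0" --pt "-1 0 0 0.04 0" --pt "-1 0 0 0 0"

```text
time: 14.58
ee_pos: [0.5457, 0.0303, 0.0124]
eef_rot: [0.181, 0.984, -0.0, 0.0]
ft_force: [-1.0, -0.7, 2.5]
width: 0.0257
```

```bash
python3 -c "
from h import *
st()"
```

```text
t 14.58 pos [0.5457 0.0303 0.0124] tooly 69.18 F [-1.  -0.7  2.5] w 0.0257 j7 0.59
```

Contact (2.5 N), at the expected height. I'll release, rise, and back off to -x so I can look.

Request:
move_arm --pt "0.2 0 0 0 0" --pt "0.2 0 0 0 0" --pt "0.2 0 0 0 0" --pt "0.2 0 0 -0.3 0" --pt "0.2 0 0 -0.7 0" --pt "0.2 0 0 -0.9 0" --pt "0.2 0 0 -0.9 0" --pt "0.2 0.7 0 -0.9 0" --pt "0.2 0.9 0 -0.3 0" --pt "0.2 0.9 0 0 0" --pt "0.2 0.9 0 0 0" --pt "0.2 0.9 0 0 0"

```text
time: 15.58
ee_pos: [0.444, 0.0691, 0.1122]
eef_rot: [0.181, 0.984, -0.0, -0.0]
ft_force: [-0.6, 0.6, 1.4]
width: 0.0522
```

```bash
python3 - <<'E'
from h import *
st();snap("s7","side",(280,110,400,220),6);snap("t7","top",(220,130,340,240),6)
find("side","long_stone_mid",4);find("top","long_stone_mid",4);find("top","moving_jaw",1)
E
```

```text
t 15.58 pos [0.444  0.0691 0.1122] tooly 69.2 F [-0.6  0.6  1.4] w 0.0522 j7 0.68
side long_stone_mid tip [ 0.3279 -0.1479  0.0152] px [234 263] 0.87
side long_stone_mid tip [ 0.5665 -0.2492  0.0169] px [360 289] 0.75
side long_stone_mid tip [ 0.3573 -0.2373  0.0079] px [252 302] 0.66
side long_stone_mid tip [0.5085 0.05   0.0144] px [307 181] 0.66
top long_stone_mid tip [ 0.3271 -0.1541  0.0171] px [375 288] 0.74
top long_stone_mid tip [0.5468 0.031  0.0201] px [294 193] 0.71
top long_stone_mid tip [ 0.3578 -0.2398  0.0136] px [412 274] 0.69
```

View pics/s7.png

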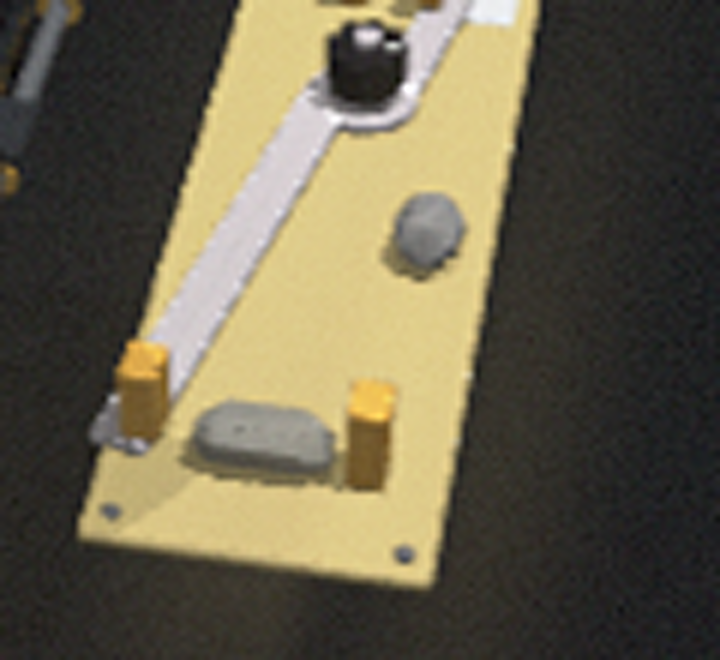

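View pics/t7.png

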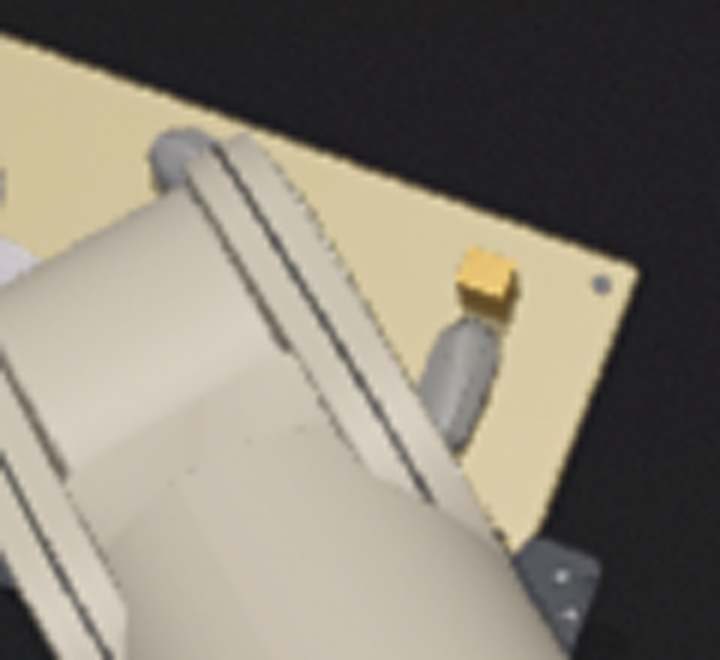

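The stone lies flat across the gap, a few mm off the fixed post (side px ≈ (324,183)) and parallel to it. Next I'll close the fingers and push the moving post shut from behind.

```bash
python3 - <<'E'
from h import *
p,y=jaw(.33,-.034);go([*p,.025],69.)
q,y=jaw(.25,-.0255);go([*q,.025],69.,frm=[*p,.025],fy=69)
E
```

```text
shift units [-1.26  0.24  3.5 ] turn units 0.002
shift units [-1.05 -0.23  0.  ] turn units -0.0
```

Request:
move_arm --pt "-1 0 0.24 0.5 0" --pt "-1 0 0 0.6 0" --pt "-1 0 0 0.6 0" --pt "-1 0 0 0.6 0" --pt "-1 0 0 0.5 0" --pt "-1 0 0 0.4 0" --pt "-1 0 0 0.2 0" --pt "-1 0 0 0 0" --pt "-1 -0.4 0 0 0" --pt "-1 -0.4 0 0 0" --pt "-1 -0.4 0 0 0" --pt "-1 0 0 0 0" --squeeze 10

```text
time: 16.83
ee_pos: [0.478, 0.0623, 0.0277]
eef_rot: [0.182, 0.983, 0.0, 0.001]
ft_force: [0.5, -0.5, -0.3]
width: 0.0005
```

Request:
move_arm --pt "-1 -0.15 -0.04 0 0" --pt "-1 -0.15 -0.04 0 0" --pt "-1 -0.15 -0.04 0 0" --pt "-1 -0.15 -0.04 0 0" --pt "-1 -0.15 -0.04 0 0" --pt "-1 0 0 0 0"

```text
time: 17.33
ee_pos: [0.4915, 0.0515, 0.027]
eef_rot: [0.181, 0.983, -0.0, 0.0]
ft_force: [0.3, 0.2, 0.5]
width: 0.0004
```

```bash
python3 - <<'E'
from h import *
st();snap("s8","side",(280,110,400,220),6)
q,y=jaw(.25,-.0255);go([*q,.025],69.)
E
```

```text
t 17.33 pos [0.4915 0.0515 0.027 ] tooly 69.14 F [0.3 0.2 0.5] w 0.0004 j7 0.57
shift units [-0.37 -0.03  0.08] turn units 0.002
```

View pics/s8.png

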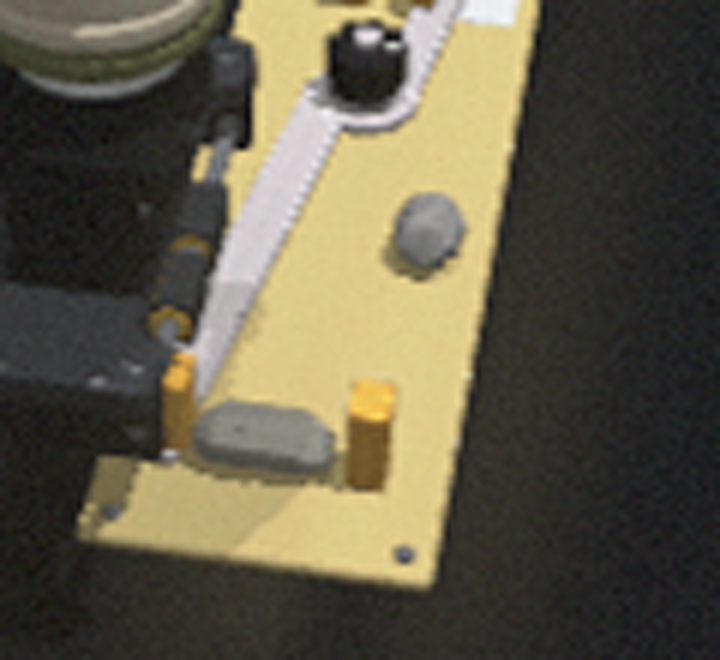

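Request:
move_arm --pt "-1 -0.09 -0.01 0 0" --pt "-1 -0.09 -0.01 0 0" --pt "-1 -0.09 -0.01 0 0" --pt "-1 0 0 0 0" --pt "-1 0 0 0 0"

```text
time: 17.8
ee_pos: [0.4973, 0.049, 0.0271]
eef_rot: [0.181, 0.984, 0.0, 0.0]
ft_force: [0.2, -0.4, -0.8]
width: 0.0004
```

Request:
move_arm --pt "-1 -0.06 0 0 0" --pt "-1 -0.04 0 0 0" --pt "-1 0 0 0 0"

```text
time: 18.05
ee_pos: [0.4989, 0.0482, 0.0269]
eef_rot: [0.181, 0.984, -0.0, -0.0]
ft_force: [-2.9, -0.0, 2.2]
width: 0.0004
```

```bash
python3 - <<'E'
from h import *
st();snap("s9","side",(280,110,400,220),6)
q,y=jaw(.25,-.0255);go([*q,.025],69.)
E
```

```text
t 18.05 pos [0.4989 0.0482 0.0269] tooly 69.2 F [-2.9 -0.   2.2] w 0.0004 j7 0.58
shift units [-0.03 -0.01  0.08] turn units 0.002
```

View pics/s9.png

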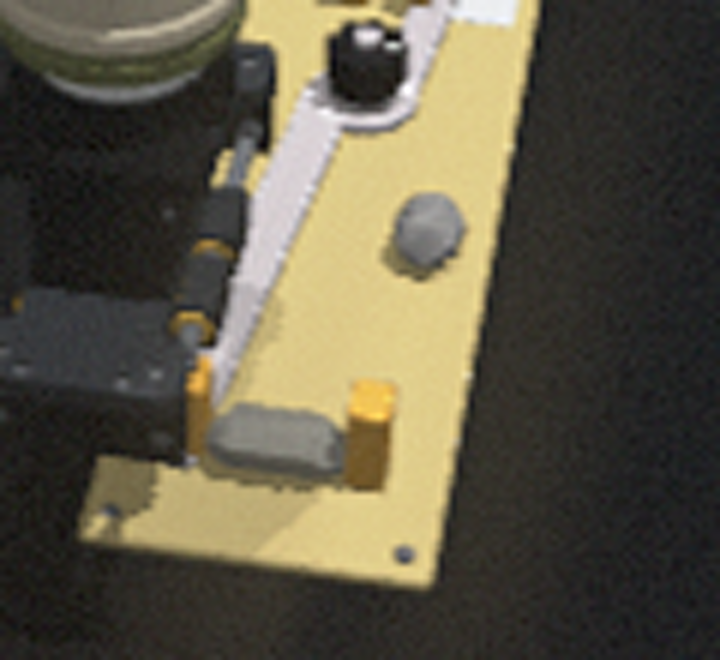

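Request:
move_arm --pt "-1 -0.03 0 0 0" --pt "-1 0 0 0 0"

```text
time: 18.27
ee_pos: [0.4991, 0.0482, 0.0269]
eef_rot: [0.18, 0.984, -0.0, -0.001]
ft_force: [-7.8, 1.1, 3.9]
width: 0.0005
```

Request:
move_arm --pt "-1 -0.03 0 0 0" --pt "-1 0 0 0 0" --pt "-1 0 0 0 0"

```text
time: 18.52
ee_pos: [0.4991, 0.0482, 0.0268]
eef_rot: [0.18, 0.984, -0.0, -0.001]
ft_force: [-10.7, 2.2, 6.2]
width: 0.0004
```

```bash
python3 -c "
from h import *
st()"
```

```text
t 18.52 pos [0.4991 0.0482 0.0268] tooly 69.24 F [-10.7   2.2   6.2] w 0.0004 j7 0.58
```

The force climbs with no further motion, so the stone is held between both posts. I'll retreat and check.

Request:
move_arm --pt "-1 0.2 0 0 0" --pt "-1 0.5 0 0 0" --pt "-1 0.5 0 0 0" --pt "-1 0.5 0 -0.8 0" --pt "-1 0.5 0 -0.9 0" --pt "0 0.5 0 -0.9 0" --pt "0 0 0 -0.9 0" --pt "0 0 0 0 0"

```text
time: 19.18
ee_pos: [0.4395, 0.0724, 0.1178]
eef_rot: [0.18, 0.984, -0.0, 0.003]
ft_force: [-0.4, -0.3, 1.1]
width: 0.0133
```

```bash
python3 - <<'E'
from h import *
st();snap("s10","side",(280,110,400,220),6);snap("t10","top",(220,130,340,240),6)
go([*PIV,.115],69.);find("side","knob_mid",1)
im=cv2.imread("pics/s10.png")
for th,col in((.24,(255,0,0)),(.25,(0,0,255)),(.26,(0,255,0))):
    for d in((0,.01),(0,-.01),(-.016,.01),(-.016,-.01)):
        q=(px("side",[*jaw(th,*d)[0],.05])-[279.6,109.6])*6;cv2.circle(im,tuple(int(v) for v in q),2,col,-1)
cv2.imwrite("pics/s10b.png",im)
E
```

```text
t 19.18 pos [0.4395 0.0724 0.1178] tooly 69.24 F [-0.4 -0.3  1.1] w 0.0133 j7 0.71
shift units [-4.78  8.93  0.  ] turn units 0.001
side knob_mid tip [0.6264 0.2379 0.0332] px [340 120] 0.47
```

View pics/s10b.png

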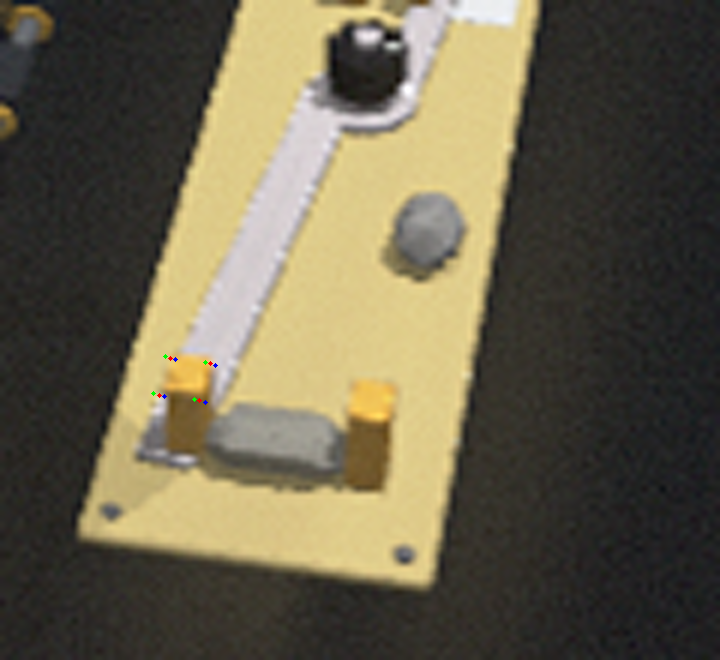

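View pics/t10.png

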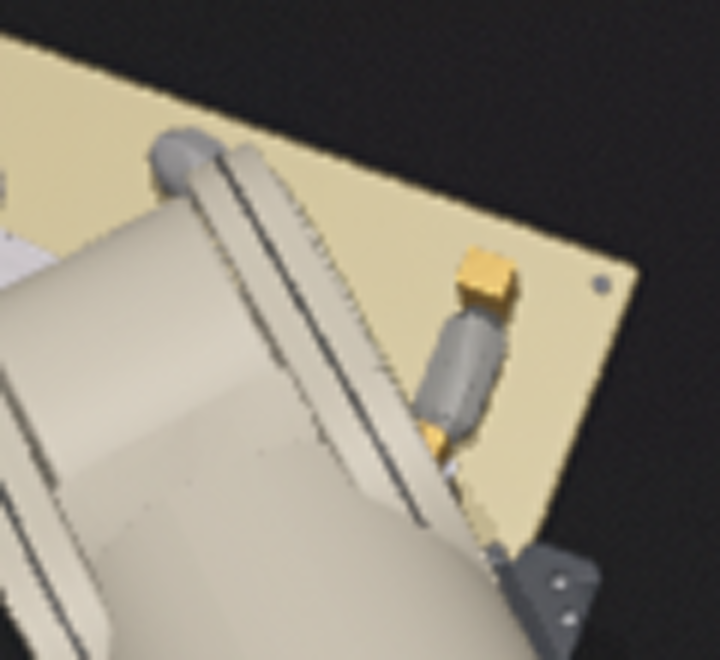

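Both posts touch the stone, and the joint reads close to 0.25. Next is the knob.

Request:
move_arm --pt "0.5 -0.48 0.89 0 0" --pt "0.5 -0.48 0.89 0 0" --pt "0.5 -0.48 0.89 0 0" --pt "0.5 -0.48 0.89 0 0" --pt "0.5 -0.48 0.89 0 0" --pt "0.5 -0.48 0.89 0 0" --pt "0.5 -0.48 0.89 0 0" --pt "0.5 -0.48 0.89 0 0" --pt "0.5 -0.48 0.9 0 0" --pt "0.5 -0.46 0.9 0 0" --pt "0.5 0 0 0 0" --pt "0.5 0 0 0 0"

```text
time: 20.33
ee_pos: [0.6278, 0.2389, 0.1121]
eef_rot: [0.18, 0.984, -0.0, -0.001]
ft_force: [-0.1, -0.1, 0.4]
width: 0.0654
```

```bash
python3 - <<'E'
from h import *
st();go([*PIV,.024],69.)
E
```

```text
t 20.33 pos [0.6278 0.2389 0.1121] tooly 69.29 F [-0.1 -0.1  0.4] w 0.0654 j7 0.39
shift units [-0.1  -0.04  3.53] turn units 0.003
```

Request:
move_arm --pt "0.5 -0.1 -0.04 0.6 0" --pt "0.5 0 0 0.6 0" --pt "0.5 0 0 0.6 0" --pt "0.5 0 0 0.6 0" --pt "0.5 0 0 0.5 0" --pt "0.5 0 0 0.4 0" --pt "0.5 0 0 0.2 0" --pt "0.5 0 0 0 0"

```text
time: 21.0
ee_pos: [0.6298, 0.2352, 0.0256]
eef_rot: [0.181, 0.984, -0.0, -0.001]
ft_force: [0.0, -0.1, -0.5]
width: 0.0653
```

Request:
move_arm --pt "-1 0 0 0 0" --pt "-1 0 0 0 0" --pt "-1 0 0 0 0" --pt "-1 0 0 0 0" --pt "-1 0 0 0 0" --pt "-1 0 0 0 0" --squeeze 30

```text
time: 21.5
ee_pos: [0.6313, 0.2377, 0.0278]
eef_rot: [0.18, 0.984, 0.002, 0.001]
ft_force: [6.1, 8.0, -3.7]
width: 0.0369
```

```bash
python3 - <<'E'
from h import *
st();go([*PIV,.024],69.)
E
```

```text
t 21.5 pos [0.6313 0.2377 0.0278] tooly 69.23 F [ 6.1  8.  -3.7] w 0.0369 j7 0.36
shift units [ 0.05 -0.05  0.15] turn units 0.003
```

Request:
move_arm --pt "-1 0 0 0 0.05" --pt "-1 0 0 0 0.05" --pt "-1 0 0 0 0.05" --pt "-1 0 0 0 0.05" --pt "-1 0 0 0 0.05" --pt "-1 0 0 0 0.05" --pt "-1 0 0 0 0.05" --pt "-1 0 0 0 0.05" --pt "-1 0 0 0 0.05" --pt "-1 0 0 0 0.05" --pt "-1 0 0 0 0"

```text
time: 22.42
ee_pos: [0.6303, 0.2367, 0.0278]
eef_rot: [0.544, 0.839, 0.001, 0.0]
ft_force: [-0.2, 3.4, 2.3]
width: 0.0367
```

```bash
python3 - <<'E'
from h import *
st();print(np.round(r.read_state()["torque"],2));snap("s11","side",(280,80,400,220),5)
E
```

```text
t 22.42 pos [0.6303 0.2367 0.0278] tooly 24.02 F [-0.2  3.4  2.3] w 0.0367 j7 -0.37
[ 0.63  0.19 -0.06]
```

View pics/s11.png

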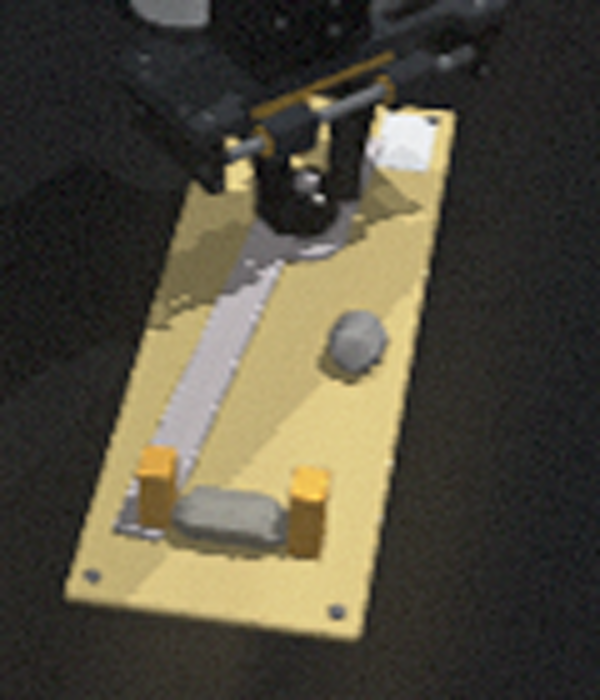

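Request:
move_arm --pt "-1 0 0 0 0.04" --pt "-1 0 0 0 0.04" --pt "-1 0 0 0 0.04" --pt "-1 0 0 0 0.04" --pt "-1 0 0 0 0.04" --pt "-1 0 0 0 0.04" --pt "-1 0 0 0 0"

```text
time: 23.05
ee_pos: [0.6296, 0.2365, 0.0277]
eef_rot: [0.691, 0.723, -0.0, -0.0]
ft_force: [-4.6, 2.8, 5.2]
width: 0.037
```

```bash
python3 - <<'E'
from h import *
st();print(np.round(r.read_state()["torque"],2))
E
```

```text
t 23.05 pos [0.6296 0.2365 0.0277] tooly 2.59 F [-4.6  2.8  5.2] w 0.037 j7 -0.72
[ 0.3   1.02 -0.06]
```

Request:
move_arm --pt "-1 0 0 0 0.03" --pt "-1 0 0 0 0.03" --pt "-1 0 0 0 0.03" --pt "-1 0 0 0 0.02" --pt "-1 0 0 0 0"

```text
time: 23.47
ee_pos: [0.6292, 0.2355, 0.0277]
eef_rot: [0.75, 0.661, -0.001, 0.0]
ft_force: [-8.2, -3.1, 10.5]
width: 0.0373
```

```bash
python3 - <<'E'
from h import *
st();print(np.round(r.read_state()["torque"],2));snap("s12","side",(280,80,400,220),5)
E
```

```text
t 23.47 pos [0.6292 0.2355 0.0277] tooly -7.18 F [-8.2 -3.1 10.5] w 0.0373 j7 -0.87
[-0.63  1.86  0.44]
```

View pics/s12.png

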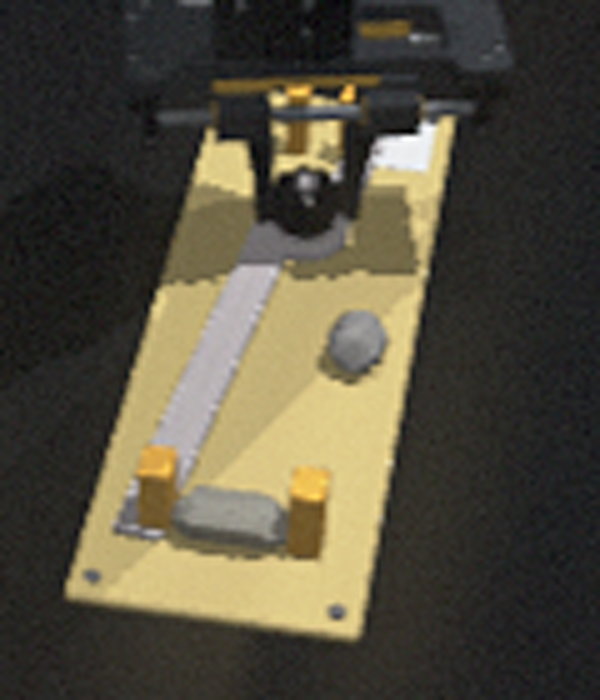

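Torque about the axis jumped to 0.44 N·m after 76° of turn, so the knob is at its stop. I'll release and retreat.

Request:
move_arm --pt "0.5 0 0 0 0" --pt "0.5 0 0 0 0" --pt "0.5 0 0 0 0" --pt "0.5 0 0 0 0" --pt "0.5 0 0 -0.4 0" --pt "0.5 0 0 -0.8 0" --pt "0.5 0 0 -0.9 0" --pt "0.5 0 0 -0.9 0" --pt "0.5 0 0 -0.9 0" --pt "0.5 0.5 -0.9 0 0" --pt "0.5 0.5 -0.9 0 0" --pt "0.5 0.5 -0.9 0 0"

```text
time: 24.52
ee_pos: [0.5678, 0.2818, 0.1257]
eef_rot: [0.751, 0.66, 0.001, 0.0]
ft_force: [-0.3, 1.3, -0.4]
width: 0.0655
```

Request:
move_arm --pt "0.5 0.5 -0.9 0 0" --pt "0.5 0.5 -0.9 0 0" --pt "0.5 0.5 -0.9 0 0" --pt "0.5 0.5 -0.9 0 0" --pt "0.5 0.5 -0.5 0 0" --pt "0.5 0.5 0 0 0" --pt "0.5 0.5 0 0 0" --pt "0.5 0 0 0 0"

```text
time: 25.18
ee_pos: [0.4769, 0.3837, 0.1255]
eef_rot: [0.75, 0.662, 0.001, -0.0]
ft_force: [-0.8, -0.4, 0.6]
width: 0.0648
```

```bash
python3 - <<'E'
from h import *
st()
for n,c,b in(("s13","side",(280,85,400,215)),("t13","top",(150,110,340,240))):
    snap(n,c,b,4)
    im=cv2.imread(f"pics/{n}.png")
    for th,col in((.237,(255,0,0)),(.25,(0,0,255)),(.262,(0,255,0))):
        q=(px(c,[*jaw(th,-.008)[0],.05])-[b[0]-.4,b[1]-.4])*4;cv2.circle(im,tuple(int(v) for v in q),1,col,-1)
    cv2.imwrite(f"pics/{n}b.png",im)
find("top","long_stone_mid",4);find("side","long_stone_mid",4);find("top","moving_jaw",1);find("side","moving_jaw",1)
print("want",FIX+rot(A)@np.array([-.028,0]),jaw(.25)[0])
E
python3 -c "
import cv2,numpy as np
a=cv2.imread('pics/s13b.png');b=cv2.imread('pics/t13b.png')
H=max(a.shape[0],b.shape[0]);print(a.shape,b.shape)
"
```

```text
t 25.18 pos [0.4769 0.3837 0.1255] tooly -7.14 F [-0.8 -0.4  0.6] w 0.0648 j7 -1.16
top long_stone_mid tip [ 0.3563 -0.2402  0.0137] px [412 275] 0.8
top long_stone_mid tip [0.5495 0.0248 0.0196] px [297 192] 0.78
top long_stone_mid tip [ 0.3265 -0.1532  0.0114] px [374 288] 0.7
side long_stone_mid tip [ 0.3569 -0.2406  0.0097] px [252 304] 0.82
side long_stone_mid tip [0.5458 0.0277 0.0254] px [324 183] 0.8
side long_stone_mid tip [ 0.3301 -0.1503  0.0131] px [236 264] 0.62
top moving_jaw tip [0.5221 0.0354 0.0187] px [293 204] 0.7
side moving_jaw tip [0.5258 0.0423 0.0165] px [315 182] 0.98
want [0.5497223  0.02858329] [0.52348531 0.03865473]
(520, 480, 3) (520, 760, 3)
```

View pics/s13b.png

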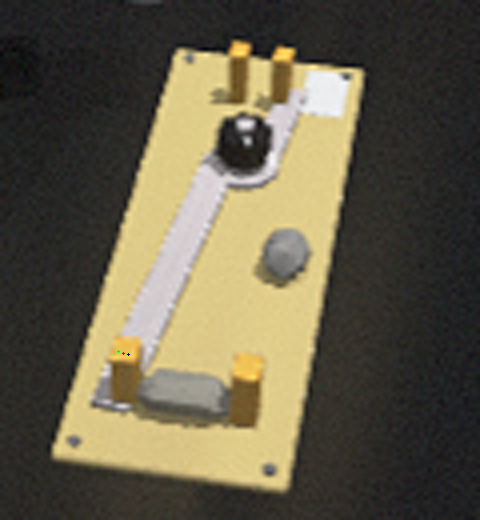

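View pics/t13b.png

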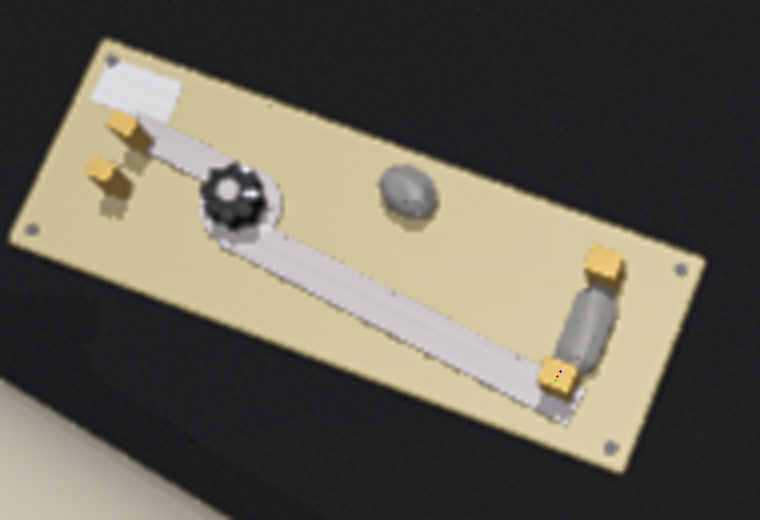

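```bash
python3 - <<'E'
from h import *
for n,c,b in(("s13","side",(310,160,350,200)),("t13","top",(275,165,315,215))):
    im=r.camera(c)[b[1]:b[3],b[0]:b[2],::-1];im=cv2.resize(im,None,fx=12,fy=12,interpolation=cv2.INTER_CUBIC)
    for z,col in((.008,(0,0,255)),(.032,(0,255,0))):
        P=np.array([(px(c,[*(FIX+rot(A)@np.array(d)),z])-[b[0]-.5,b[1]-.5])*12 for d in((0,.013),(0,-.013),(-.056,-.013),(-.056,.013))]).astype(int)
        cv2.polylines(im,[P],True,col,1)
    cv2.imwrite(f"pics/{n}c.png",im)
E
```

```text
(no output)
```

View pics/t13c.png

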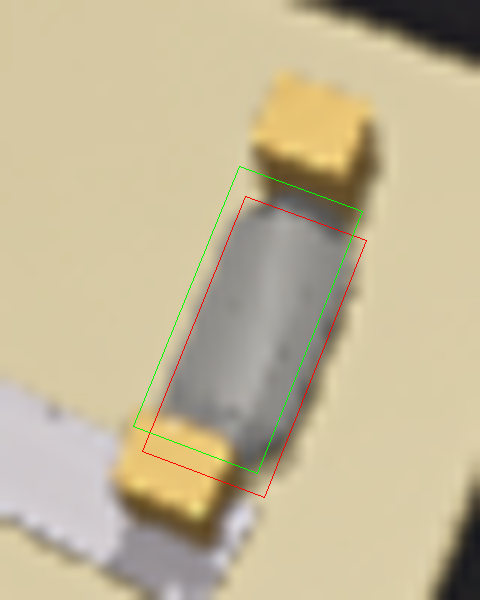

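View pics/s13c.png

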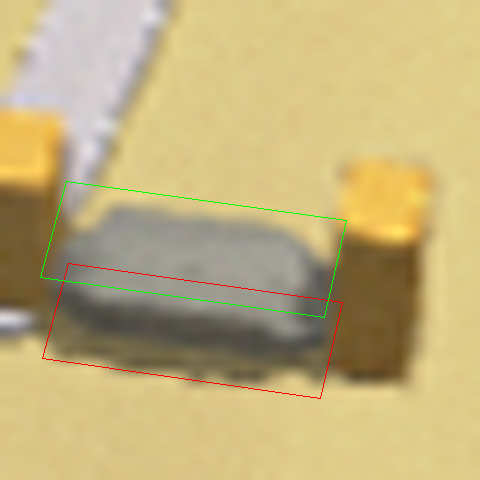

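The stone sits on the ideal outline in both views, centred and square to within about 2 mm. Handing in.

```bash
python3 -c "
from h import *
st();print(r.close_job())"
```

```text
t 25.58 pos [0.478  0.3805 0.1246] tooly -7.36 F [-0.9  0.1 -0. ] w 0.0655 j7 -1.16
the job is handed in; nothing more can be done
None
```

The longest stone is clamped in the calliper's wide gap, touching both posts, and the job was handed in at 25.6 s of the 67 s allowed; no verdict was given.

**What I did:**
- I gripped the moving post and swung the arm open to about 0.33 rad.
- I laid the grey 56 mm stone across the gap.
- I pushed the arm shut from behind. At the end the force rose to about 11 N without further motion.
- I turned the knob about 76° clockwise until the torque jumped at its stop, then backed well clear.

**Last checks:**
- **Stone:** it lies on the ideal outline to within about 2 mm in both views, square across the gap and touching both posts.
- **Arm:** the angle reads about 0.25 rad from the image overlay.
- **Knob:** its mark turned about 74° by eye, roughly 1.3 rad.
- **Robot:** it touches nothing.
- **Other stones:** I saw no sign that any had moved, but I did not measure them again at the end.

**Disagreements:** the networks' stone and post positions scattered by a few mm between cameras, within their stated accuracy. They also listed the red and turquoise look-alikes as candidates, which I left alone.

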